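# Bolt the lid of a sample transport case

### The arm

A 6-joint arm with a two-finger parallel gripper is mounted at the origin on a cart in front of the work surface, level with it; the furniture and walls round the work are solid. World frame = base frame: x ahead of the robot, y to its left, z up, the work surface at z = 0. Lengths are in mm, angles in rad, forces in N, time in s.
With the tool pointing down it reaches from about 350 to 975 mm from the base axis. Payload 7.1 kg.
Tool frame: the origin (TCP) lies on the centre line of the jaws, within the pads' length; the fingertips stand 19 mm ahead of it and the grasp point (between the pads) is the TCP; x points along the fingers, z is the direction in which the jaws open and shut, and the axes are right-handed (so a half turn about x gives the same grasp; the last joint's range is limited). The gripper opens to 88 mm and grips with 3 to 60 N. Pads are 20 mm wide; open, the fingers measure 115 mm over their backs; the gripper's body (75 mm by 178 mm) begins 61 mm behind the grasp point.
Start: joints at [1.096, 0.423, 1.63, -0, 1.089, -0.019], TCP at [275.08, 561.191, 216.175] pointing down, gripper open.
Joint ranges: [-3, 3], [-0.9, 2.11], [0.09, 2.58], [-1.31, 4.45], [0.11, 2.69], [-2.54, 2.54]. Speed limits (rad/s): [2.39, 2.39, 3.01, 3.14, 3.14, 3.14].

### API

Orientations are given as a unit quaternion [w, x, y, z].
In Python, from plant import sense, cams, ticket gives the robot as it stands.
- The arm moves only by the tool arm_command, never from a script. Its argument "deltas" is text: rows parted by semicolons, each of 7 numbers parted by spaces: the shift along the tool's x, y, z in cm, then the turn, a rotation vector about the tool's x, y, z in degrees, then the closure, from 0 (fully open) to 1 (shut). In form: dx dy dz wx wy wz fingers; .... A call has 1 to 10 rows; each row is the pose to reach, as a shift and turn from the pose commanded when the call began, along the tool's axes at that moment; what a row does not reach only later rows make up. A row lasts 1/8 s, in which the tool goes at most 62.5 mm and 10.7 degrees, less where a joint would pass 70% of its speed; a pose out of reach is approached as far as the arm can. A call with a gripper value outside its range is refused whole. The fingers move at their own pace and stop on an object; "newtons" is the grip in N (left out, the last holds). Time passes only in rows, so rows that repeat a pose let the fingers close. It gives the time, the measured TCP pose, the force and the opening at its end, in the units of the state.
- sense(): the state, without advancing time (a new reading comes with each control period).
- cams.camera(name): name is "scene" or "top"; returns a dict with "color" (480x640x3 uint8, red, green, blue), "fx", "fy", "cx", "cy" (pixels), "k1" (the pictures are not rectified: a ray, as slopes to the right and down, at radius r is drawn at 1 + k1 r^2 times it, then the intrinsics apply), "T" (4x4, takes a point from camera to world coordinates). Camera axes: x right, y up, looking along -z (the intrinsics and any distortion apply to the point x, -y, -z); pixel columns grow to the right and rows downward; lengths in mm; the calibration is good to about 2 mm. A picture is of the moment at which its call begins. There is no depth.
- ticket.finish_job(): hands the job in, once; it reports no verdict.
Trained networks look in a picture, given as the dict that the camera call returned (one of the last four; its "shot" number tells which), for a name from the list of things; names that differ only in an ending like _2 or _b are one class to them, and where a whole thing is asked for, a point or a joint stands for the part that bears it (a point fixed in the world has none). Each returns a list of dicts, best first, with "confidence" (0 to 1); they miss things now and then, are a little off and sometimes report something else, mostly with a low value. They report only what shows in the picture. A call takes as long as a camera call.
- cams.find_in(picture, query): "box" ([left, top, right, bottom] in pixels, round what is visible of it).
- cams.landmark_of(picture, query): "location" ([column, row] in pixels: a listed point, or the origin of a listed thing).
The state is a dict: "time": time; "joint_pos": joint angles; "qvel": joint speeds; "tau": joint torques, N m; "position": TCP position; "eef_rot": TCP orientation; "contact_force": force on the tool from outside, world axes, zero at the start; "torque": the same for the moment, N m; "grip_width": opening from 0.0 (shut) to 1.0 (fully open).
Only numpy, scipy, OpenCV 4.12 (cv2) and the standard library are available. Lean on these libraries where they do the work, as an engineer would, in place of code of your own. Each camera call takes 0.05 s, during which the arm holds its last target. There are 200 camera calls.

### The job

The sample case is packed, but its lid still stands ajar on its springy seal. Bear down on the bolt's handle to close the lid and slide the barrel bolt across through the keeper on the case's shoulder; then feel along for the notch in the brass plate and turn the handle all the way down into it, so that the lid stays bolted. Go gently: never force the handle or the bolt against their metal, do not shift the two specimen cups, and let go at the end.

Things in the scene. Friction and masses are not known exactly. Their poses are not given: they have to be found in the camera images.
- case: Grey sample transport case with a blue lid, 150 x 192 x 88 mm (own x, y, z), fixed to the worktop, turned up to 0.25 rad. Origin: on its underside, midway in x, 90 mm from its +y end; x points to the back, where the lid hinges; y runs along the front edge, away from the keeper. A 54 mm wide fixed shoulder at its -y end carries the keeper.
- lid (a joint): Lid angle, rad: 0 shut, grows as the front rises. A soft seal holds it ajar at about 0.06 (the bolt is then 7 mm too high for the keeper). About 8 N downwards at the bolt shuts it against a hard stop. Hinge line 124 mm behind the bolt's axis, 84 mm above the worktop. Once the bolt is through the keeper the lid rises about 2 mm at the bolt, no more.
- bolt (a joint): Slide of the bolt, m: 0 drawn back, grows along the case's -y to the keeper; stays where left (friction 3 N); ends at 0.064. The tip meets the keeper at 0.012, is well through by 0.027. The handle is in line with the notch somewhere from 0.030 to 0.058: the brass plate was set by hand and its place is not measured, so find the notch by feel.
- handle (a joint): Turn of the handle about the bolt's axis, rad: 0 straight up, 1.5 fully down (level, pointing to the front, the case's -x). It stays where left (0.05 N m). A brass wall in front of the bar stops it at about 0.12 everywhere except at the notch, which is 12.5 mm wide (bar: 9 mm square). Leaned lightly on the wall (3 to 4 N at the knob) and slid along, it drops into the notch and catches there.
- knob (a point): Centre of the black knob at the end of the handle, 50 mm from the bolt's axis: a drum 18 mm in diameter, 20 mm long along the case's y, with flat ends. It turns freely on its pin, so that it can be pinched across its ends from above and stay gripped while the handle turns. The outer 24 mm of the handle stand free on all sides.
- bolt_axis (a point): Point on the bolt's axis at the case's y = 0; moves with the lid, not with the bolt. With the lid shut it lies 48 mm in front of the case's origin, 27 mm behind its front face, 110 mm above the worktop, 22 mm above the lid. With the bolt drawn back the handle stands 55 mm to its +y side.
- handle_bar: The turning handle: square steel bar, 9 x 9 mm, with the black knob at its end. Origin on the bolt's axis; its own z points out along the bar to the knob; its y is the case's y.
- guide: The bolt's guide on the lid with the brass front plate that has the notch. Origin on the bolt's axis at the case's y = 0; the set of the brass plate does not show in this pose. Plate: 43 mm high, its top edge 24 mm above the axis, inner face 7.5 mm in front of it. It must not take more than 20 N from the handle (a push at the knob is doubled at the plate's top edge).
- rod: Sliding steel rod of the bolt, 10 mm thick, 127 mm long, round tip towards the case's -y. Origin on the axis, 44 mm behind the tip.
- keeper: Steel bridge on the case's shoulder, 31 x 16 x 41 mm, origin at the centre of its underside (88 mm above the worktop, 64 mm to -y of the case's origin). Its opening is 15 mm wide and clears the rod's top by 2 mm with the lid shut. It must not take more than 20 N from the rod.
- cup_red: Specimen cup with red lid, 62 x 62 x 72 mm, a bystander; origin at the centre of its underside.
- cup_yellow: Specimen cup with yellow lid, 62 x 62 x 72 mm, a bystander; origin at the centre of its underside.

How it is judged (in metres and radians):
On the way, in this order (a step that is already met when the one before it is completed fails the run):
1. the lid is down and the bolt is through the keeper (value of joint bolt above 0.027 m and value of joint lid below 0.03 rad), for 0.1 s.
2. the handle is turned down into the notch (value of joint handle above 1.25 rad), for 0.2 s.
At the end, for the whole second after the job is handed in: The lid is shut to within 0.03 rad, the bolt is through the keeper (slid at least 27 mm), the handle is at least 1.25 rad down in the notch, all at rest, and the cups still stand (all of step 1 and value of joint handle above 1.25 rad and velocity of joint bolt below 0.01 m/s and velocity of joint handle below 0.1 rad/s and angle between each of cup_red, cup_yellow's own z axis and vertical below 0.2 rad); the robot touches nothing.
It fails at once if the handle is forced against the guide, its wall or notch (more than 20 N) (contact force between handle_bar and guide above 20 N).
It fails at once if the bolt is rammed against or jammed in the keeper (more than 20 N) (contact force between rod and keeper above 20 N).
It fails at once if the cup with the red lid is shifted more than 25 mm (distance of cup_red from where it was at the start of the episode above 0.025 m).
It fails at once if the cup with the yellow lid is shifted more than 25 mm (distance of cup_yellow from where it was at the start of the episode above 0.025 m).
It also fails if it takes over 72 s, if anything falls off the work surface, if the arm or the gripper's body presses on something with over 40 N, if the wrist force passes 120 N, or if a joint passes its speed limit or range.

## Working session

There is one attempt and no reset: what is moved stays moved. The work goes in short steps, Python scripts to look and compute and a tool call to move; the robot and the scene stay as the last step left them, time stands still between calls to the robot, and variables do not carry over. Pictures are saved under pics/ and viewed, about 8 in all and at most 12, crops included, and the job is handed in when it is done.

Besides the shell and the picture viewer there is one more tool, called after "Call:" by a JSON object that holds its "op" and its "data". arm_command: Moves the arm, as the interface text tells. Its arguments: {"type":"object","properties":{"deltas":{"type":"string"},"newtons":{"type":"number"}},"required":["deltas"]}

```bash
mkdir -p pics; cat > h.py <<'E'
import numpy as np, cv2
from scipy.optimize import least_squares
from plant import sense, cams, ticket
def ray(p,uv):
    d=np.array([(uv[0]-p["cx"])/p["fx"],(uv[1]-p["cy"])/p["fy"]]); s=d.copy()
    for _ in range(20): s=d/(1+p["k1"]*(s@s))
    T=np.array(p["T"]); v=T[:3,:3]@np.array([s[0],-s[1],-1]); return T[:3,3],v/np.linalg.norm(v)
def tri(obs):
    A=np.zeros((3,3));b=np.zeros(3)
    for p,uv in obs:
        o,v=ray(p,uv);M=np.eye(3)-np.outer(v,v);A+=M;b+=M@o
    X=np.linalg.solve(A,b); return X,[np.linalg.norm(np.cross(X-ray(p,uv)[0],ray(p,uv)[1])) for p,uv in obs]
def proj(p,X):
    T=np.array(p["T"]);c=T[:3,:3].T@(np.array(X)-T[:3,3]);s=np.array([c[0],-c[1]])/-c[2]
    s=s*(1+p["k1"]*(s@s));return np.array([p["fx"]*s[0]+p["cx"],p["fy"]*s[1]+p["cy"]])
E
python3 - <<'E'
from h import *
np.set_printoptions(precision=1,suppress=True)
print(sense())
P={n:cams.camera(n) for n in("scene","top")}
for n,p in P.items():
    cv2.imwrite(f"pics/{n}0.png",p["color"][:,:,::-1]); print(n,np.array(p["T"]),p["fx"],p["k1"])
for q in "case knob bolt_axis handle_bar guide rod keeper cup_red cup_yellow".split():
    L={n:cams.landmark_of(p,q) for n,p in P.items()}
    print(q,{n:[(np.round(l["location"],1),round(l["confidence"],2)) for l in v[:2]] for n,v in L.items()})
    if all(L.values()): print("   ",*tri([(P[n],L[n][0]["location"]) for n in P]))
E
```

```text
{'time': 0.0, 'joint_pos': array([ 1.1,  0.4,  1.6, -0. ,  1.1, -0. ]), 'qvel': array([-0.,  0.,  0., -0.,  0., -0.]), 'tau': array([ -0. , -54.5, -27.4,   0.1,   0. ,  -0. ]), 'position': array([274.8, 560.7, 215.4]), 'eef_rot': array([ 0.6, -0.4,  0.6,  0.4]), 'contact_force': array([-0.2,  0.2,  0.4]), 'torque': array([-0.,  0., -0.]), 'grip_width': 1.0041747722180634}
scene [[   0.8    0.5   -0.4  132.8]
 [  -0.6    0.6   -0.5 -508.2]
 [  -0.     0.6    0.8  932.7]
 [   0.     0.     0.     1. ]] 462.76529672386704 0.03494112083195328
top [[  -0.     1.    -0.2  332.3]
 [  -1.    -0.    -0.    -8.3]
 [  -0.     0.2    1.  1106. ]
 [   0.     0.     0.     1. ]] 471.0579722580371 -0.011436362945666077
case {'scene': [(array([279.9, 231.7]), 0.86)], 'top': [(array([241. , 246.4]), 0.9)]}
    [531.6 170.3   3.3] [np.float64(6.9827786369346185), np.float64(6.982778636934646)]
knob {'scene': [(array([250.2, 183.3]), 0.59)], 'top': [(array([201.6, 255. ]), 0.59)]}
    [489.8 222.6 162.2] [np.float64(1.2037381921964556), np.float64(1.2037381921965065)]
bolt_axis {'scene': [(array([264.9
[... 562 characters left out ...]
(array([234.4, 262.3]), 0.51)]}
    [485.2 165.7  99.8] [np.float64(0.100444162986765), np.float64(0.10044416298676623)]
keeper {'scene': [(array([280. , 235.2]), 0.59)], 'top': [(array([261.8, 264.4]), 0.74)]}
    [485.  108.   79.6] [np.float64(1.6586331346517205), np.float64(1.6586331346516736)]
cup_red {'scene': [(array([320. , 373.7]), 0.73)], 'top': [(array([395.9, 321.3]), 0.97)]}
    [ 364.9 -195.5    6.8] [np.float64(3.851804562355236), np.float64(3.851804562355169)]
cup_yellow {'scene': [(array([305.5, 334.6]), 0.76), (array([255.8, 196.1]), 0.29)], 'top': [(array([358.9, 305.7]), 0.9)]}
    [ 396.9 -109.2   11.3] [np.float64(0.059956471303836294), np.float64(0.059956471303897814)]
```

```bash
cat > fit.py <<'E'
from h import *
np.set_printoptions(precision=2,suppress=True)
P={n:cams.camera(n) for n in("scene","top")}
M=dict(case=(0,0,0),knob=(-43.4,55,167.3),bolt_axis=(-46.4,0,117.4),handle_bar=(-46.4,55,117.4),guide=(-46.4,0,117.4),rod=(-46.4,0,117.4),keeper=(-48,-64,88))
obs=[]
for n,p in P.items():
    for q in M:
        l=cams.landmark_of(p,q)
        if l and l[0]["confidence"]>.35: obs.append((n,q,l[0]["location"]))
def W(x,m):
    c,s=np.cos(x[2]),np.sin(x[2]);return np.array([x[0]+c*m[0]-s*m[1],x[1]+s*m[0]+c*m[1],m[2]])
f=lambda x:np.concatenate([proj(P[n],W(x,M[q]))-uv for n,q,uv in obs])
r=least_squares(f,[530,168,0],loss="soft_l1",x_scale=[1,1,.01])
print(r.x,"knob",W(r.x,M["knob"]))
for (n,q,uv),e in zip(obs,f(r.x).reshape(-1,2)):print(n,q,e)
for n,p in P.items():
    im=np.ascontiguousarray(p["color"][:,:,::-1]);c=proj(p,W(r.x,(-46,0,100)))
    x0,y0=int(c[0])-70,int(c[1])-55
    z=cv2.resize(im[y0:y0+110,x0:x0+140],None,fx=5,fy=5,interpolation=cv2.INTER_CUBIC)
    B=[(a,b,h) for a in(-75,75) for b in(-102,90) for h in(0,88)]
    for m,col in [(m,(0,0,255)) for m in B]+[(M[k],(0,255,0)) for k in M]:
        u=(proj(p,W(r.x,m))-[x0,y0]+.5)*5;cv2.circle(z,(int(u[0]),int(u[1])),4,col,1)
    cv2.imwrite(f"pics/fit_{n}.png",z);print(n,x0,y0)
np.save("case.npy",r.x)
E
python3 fit.py
```

```text
[533.57 167.71  -0.02] knob [491.46 223.71 167.3 ]
scene case [2.84 1.39]
scene knob [-1.76 -3.25]
scene bolt_axis [-0.62  2.33]
scene handle_bar [-0.09 11.95]
scene guide [2.18 2.43]
scene rod [-3.02  1.33]
scene keeper [-0.01 -1.59]
top case [-2.12  2.34]
top knob [-34.37  -6.96]
top bolt_axis [ 2.75 -3.33]
top handle_bar [-0.46 -2.06]
top guide [0.45 1.07]
top rod [-4.65  0.17]
top keeper [ 2.31 -0.54]
scene 195 159
top 162 206
```

View pics/scene0.png

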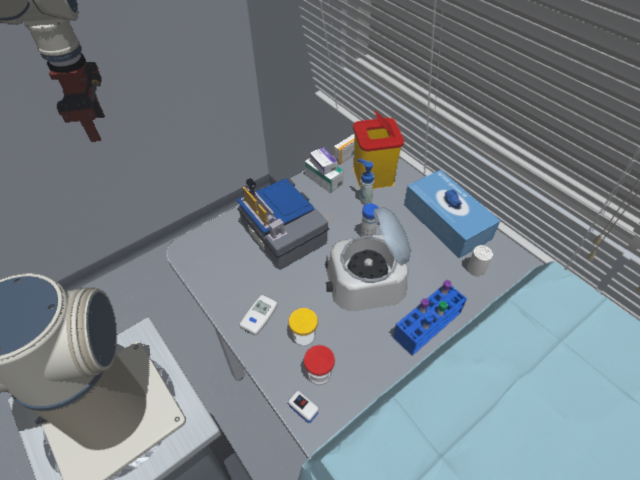

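View pics/fit_top.png

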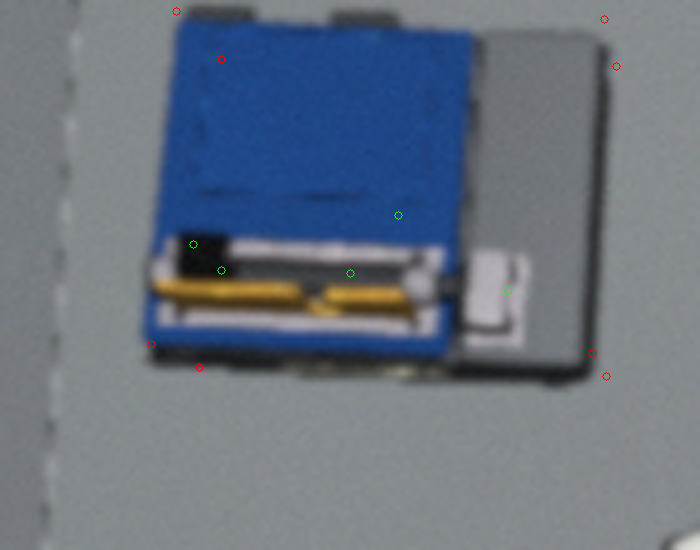

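View pics/fit_scene.png

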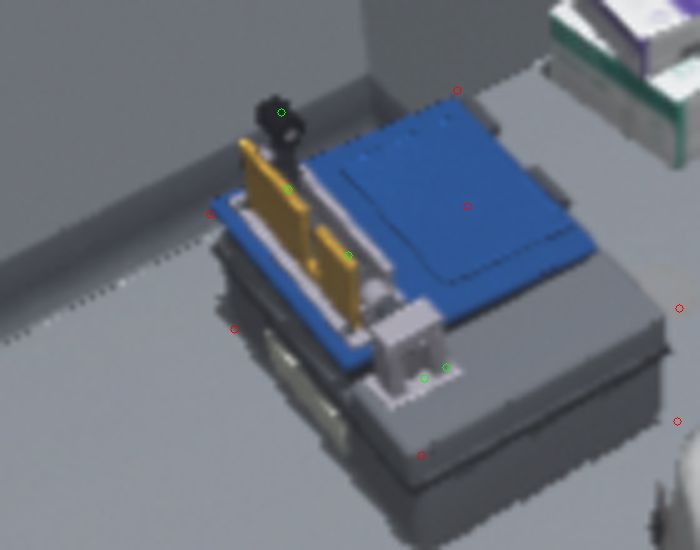

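```bash
cat > fit2.py <<'E'
from h import *
np.set_printoptions(precision=2,suppress=True)
P={n:cams.camera(n) for n in("scene","top")}
O=dict(scene=(195,159),top=(162,206))
L=[("top",(203,256),(-43.4,55,167.3)),("scene",(280,117),(-43.4,55,167.3)),
("top",(487,288),(-48,-64,129)),("scene",(410,325),(-48,-64,129)),
("top",(607,36),(75,-102,88)),("top",(592,372),(-75,-102,88)),("scene",(663,317),(75,-102,88)),("scene",(409,462),(-75,-102,88))]
def W(x,m):
    c,s=np.cos(x[2]),np.sin(x[2]);return np.array([x[0]+c*m[0]-s*m[1],x[1]+s*m[0]+c*m[1],m[2]])
px=lambda n,c:np.array(c)/5-.5+O[n]
f=lambda x:np.concatenate([proj(P[n],W(x,m))-px(n,c) for n,c,m in L])
r=least_squares(f,[530,168,-.05],x_scale=[1,1,.01]);print(r.x)
for l,e in zip(L,f(r.x).reshape(-1,2)):print(l[0],l[2],e)
for i in(0,2):print(tri([(P[a[0]],px(*a[:2])) for a in L[i:i+2]]))
print("model knob",W(r.x,(-43.4,55,167.3)),"keeper",W(r.x,(-48,-64,129)))
# notch: top-edge gap in plate, plane z~141
c,s=np.cos(r.x[2]),np.sin(r.x[2])
for n,uv,z in(("top",(302,288),141),("top",(329,292),141),("scene",(310,213),141),("scene",(318,232),141)):
    o,v=ray(P[n],px(n,uv));X=o+v*(z-o[2])/v[2];d=X[:2]-r.x[:2];print("notch edge case xy",c*d[0]+s*d[1],-s*d[0]+c*d[1])
np.save("case.npy",r.x)
from scipy.spatial.transform import Rotation as R
q=np.array(sense()["eef_rot"]);print(R.from_quat(q[[1,2,3,0]]).as_matrix())
E
python3 fit2.py
```

```text
[528.53 167.08  -0.04]
top (-43.4, 55, 167.3) [-2.03 -0.41]
scene (-43.4, 55, 167.3) [-1.21 -0.15]
top (-48, -64, 129) [1.89 0.51]
scene (-48, -64, 129) [-0.64  0.44]
top (75, -102, 88) [ 0.37 -0.29]
top (-75, -102, 88) [-0.25 -0.5 ]
scene (75, -102, 88) [1.57 0.08]
scene (-75, -102, 88) [-0.11  0.04]
(array([486.88, 218.47, 170.95]), [np.float64(0.9218243292455981), np.float64(0.921824329245535)])
(array([480.73, 109.24, 124.39]), [np.float64(1.1338990246110017), np.float64(1.133899024611048)])
model knob [487.48 223.85 167.3 ] keeper [477.9  105.15 129.  ]
notch edge case xy -51.81220990093277 15.145498155179897
notch edge case xy -53.042655224662546 3.825034906456889
notch edge case xy -51.56528027902837 13.893774574435021
notch edge case xy -54.84060797321924 1.0969069619623224
[[ 0.   -0.9   0.44]
 [ 0.    0.44  0.9 ]
 [-1.    0.    0.  ]]
```

```bash
python3 - <<'E'
from h import *
from scipy.spatial.transform import Rotation as R
q=np.array(sense()["eef_rot"]);T=R.from_quat(q[[1,2,3,0]]);p=np.array([275.08,561.19,216.17])
a=-.045;x=np.array([0,0,-1]);z=np.array([-np.sin(a),np.cos(a),0]);y=np.cross(z,x)
G=R.from_matrix(np.c_[x,y,z])
print(T.as_matrix().T@(np.array([487.3,221,240])-p)/10,(T.inv()*G).as_rotvec(degrees=True))
E
```

```text
[ -2.38351664 -34.03038101 -21.20368719] [-2.35383083e+01  1.29976881e-03  2.13597632e-04]
```

Call:
{"op": "arm_command", "data": {"deltas": "-2.4 -4 -2.5 -3 0 0 0.3; -2.4 -9 -5.5 -7 0 0 0.3; -2.4 -14 -9 -11 0 0 0.3; -2.4 -19 -12 -15 0 0 0.3; -2.4 -24 -15 -19 0 0 0.3; -2.4 -29 -18 -22 0 0 0.3; -2.4 -32.5 -20.2 -23.5 0 0 0.3; -2.4 -34.03 -21.2 -23.54 0 0 0.3; -2.4 -34.03 -21.2 -23.54 0 0 0.3; -2.4 -34.03 -21.2 -23.54 0 0 0.3"}}

```text
time: 3.15
position: [486.7, 222.0, 240.1]
eef_rot: [0.511, -0.489, 0.511, 0.489]
contact_force: [-0.4, 0.5, 0.1]
grip_width: 0.695
```

```bash
python3 - <<'E'
from h import *
s=sense();print(s["position"],s["contact_force"])
out=[]
for n in("scene","top"):
    p=cams.camera(n);im=np.ascontiguousarray(p["color"][:,:,::-1])
    c=proj(p,(487,221,180));x0,y0=int(c[0])-40,int(c[1])-50
    z=cv2.resize(im[y0:y0+100,x0:x0+80],None,fx=5,fy=5,interpolation=cv2.INTER_CUBIC)
    for X in((487.3,221,168),):
        u=(proj(p,X)-[x0,y0]+.5)*5;cv2.circle(z,(int(u[0]),int(u[1])),4,(0,255,0),1)
    out.append(z);print(n,x0,y0,cams.landmark_of(p,"knob")[:1])
cv2.imwrite("pics/hover.png",np.hstack(out))
E
```

```text
[486.74022676 221.98264785 240.11245144] [-0.44560784  0.49116604  0.06553505]
scene 209 128 [{'location': [252.2, 183.4], 'confidence': 0.68}]
top 159 205 []
```

View pics/hover.png

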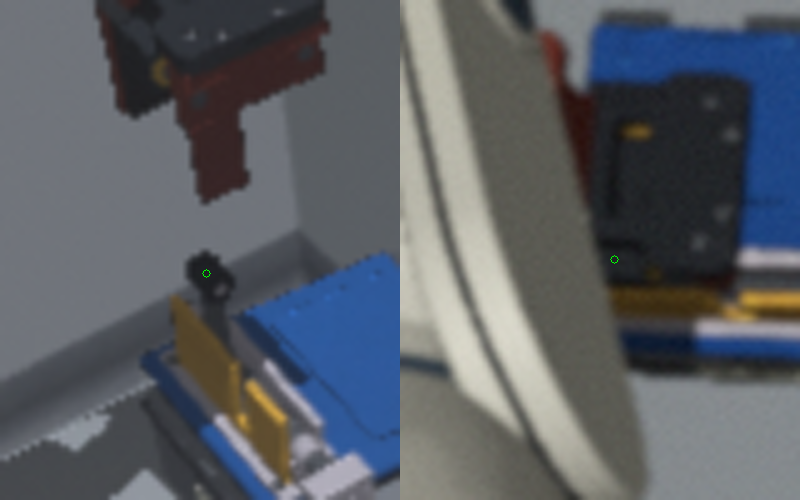

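Call:
{"op": "arm_command", "data": {"deltas": "2 0 0 0 0 0 0.3; 4 0 0 0 0 0 0.3; 5.5 0 0 0 0 0 0.3; 6.4 0 0 0 0 0 0.3; 6.9 0 0 0 0 0 0.3; 6.9 0 0 0 0 0 0.45; 6.9 0 0 0 0 0 0.55; 6.9 0 0 0 0 0 0.6; 6.9 0 0 0 0 0 0.6", "newtons": 6}}

```text
time: 4.47
position: [487.5, 221.1, 171.5]
eef_rot: [0.511, -0.489, 0.511, 0.489]
contact_force: [1.0, -0.1, -0.6]
grip_width: 0.401
```

```bash
python3 - <<'E'
from h import *
s=sense();print(s["position"],s["contact_force"])
p=cams.camera("scene");im=p["color"][:,:,::-1]
cv2.imwrite("pics/low.png",cv2.resize(im[150:230,200:300],None,fx=6,fy=6,interpolation=cv2.INTER_CUBIC))
E
```

```text
[487.4631839  221.07629449 171.460722  ] [ 0.9662989  -0.06326711 -0.63733486]
```

View pics/low.png

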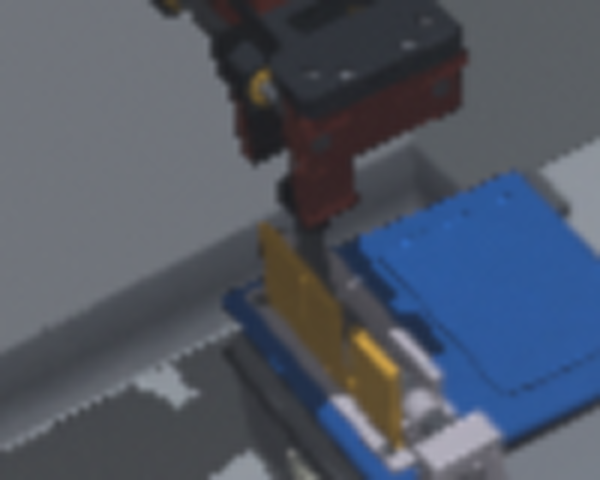

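Call:
{"op": "arm_command", "data": {"deltas": "0 0 0 0 0 0 0.7; 0 0 0 0 0 0 0.75; 0 0 0 0 0 0 0.8; 0 0 0 0 0 0 0.85; 0 0 0 0 0 0 0.85", "newtons": 6}}

```text
time: 5.15
position: [487.3, 221.0, 171.2]
eef_rot: [0.511, -0.489, 0.511, 0.489]
contact_force: [0.1, -0.1, 0.2]
grip_width: 0.146
```

```bash
python3 - <<'E'
from h import *
out=[]
for n in("scene","top"):
    p=cams.camera(n);im=np.ascontiguousarray(p["color"][:,:,::-1])
    c=proj(p,(487,221,165));x0,y0=int(c[0])-35,int(c[1])-35
    z=cv2.resize(im[y0:y0+75,x0:x0+66],None,fx=6,fy=6,interpolation=cv2.INTER_CUBIC)
    for X in((487.3,221,152),(487.3,221,171)):
        u=(proj(p,X)-[x0,y0]+.5)*6;cv2.circle(z,(int(u[0]),int(u[1])),4,(0,255,0),1)
    out.append(z);print(n,x0,y0,cams.landmark_of(p,"knob")[:1])
cv2.imwrite("pics/miss.png",np.hstack(out))
print(sense()["contact_force"],sense()["grip_width"])
E
```

```text
scene 214 148 [{'location': [253.2, 181.8], 'confidence': 0.49}]
top 166 221 []
[ 1.15267312  0.47831468 -1.4474449 ] 0.14918881050394933
```

View pics/miss.png

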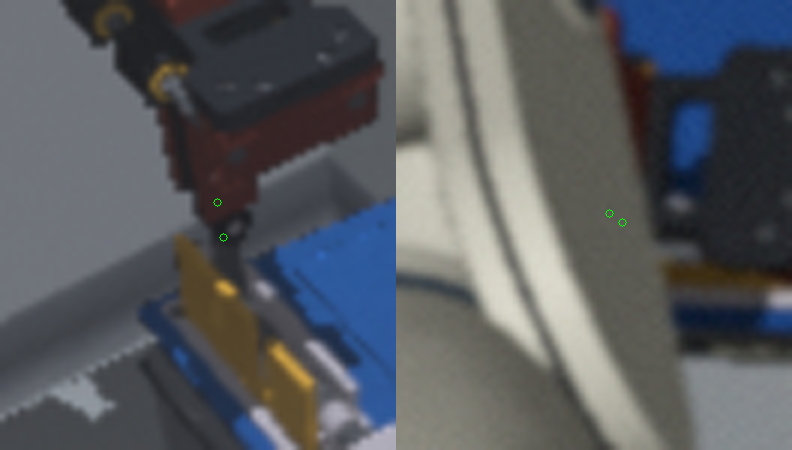

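```bash
python3 - <<'E'
from h import *
p=cams.camera("scene")
u=lambda X:np.round(proj(p,X),1)
print("hover obs tip outer L/R approx",np.array([203,202])/5+[209,128],np.array([250,185])/5+[209,128])
for dx in(-10,10):print("hover pred",dx,u((487+dx,222-30.5,221)),u((487+dx,222-44,221)),u((487+dx,222+30.5,221)))
print("now obs",np.array([203,220])/6+[214,148],np.array([255,208])/6+[214,148])
for dx in(-10,10):print("now pred",dx,u((487.3+dx,221-6.5,152)),u((487.3+dx,221-20,152)),"z171",u((487.3+dx,221-20,171)))
print("low obs",np.array([300,222])/6+[200,150],np.array([357,200])/6+[200,150])
for dx in(-10,10):print("low pred",dx,u((487.5+dx,221-17.6,152.5)),u((487.5+dx,221-31,152.5)))
E
```

```text
hover obs tip outer L/R approx [249.6 168.4] [259. 165.]
hover pred -10 [250.1 174.3] [253.4 177.6] [235.7 160. ]
hover pred 10 [257.7 170.5] [261.  173.7] [243.1 156.4]
now obs [247.83333333 184.66666667] [256.5        182.66666667]
now pred -10 [248.6 190.4] [251.7 193.6] z171 [250.7 187.9]
now pred 10 [255.7 186.7] [258.8 189.9] z171 [257.9 184.1]
low obs [250. 187.] [259.5        183.33333333]
low pred -10 [251.2 192.9] [254.3 196.1]
low pred 10 [258.3 189.1] [261.4 192.3]
```

```bash
python3 - <<'E'
from h import *
p=cams.camera("scene");t=cams.camera("top")
print(sense()["position"],sense()["joint_pos"].round(3))
for X in((450,133,301),(524,133,301),(450,133,330),(524,133,330)):print("hover",X,proj(p,X).round(1),proj(t,X).round(1))
for n,q in(("scene",p),("top",t)):
  c=proj(q,(487,190,215)).astype(int);print(n,c)
  im=q["color"][:,:,::-1];o=c-[50,60];z=cv2.resize(im[o[1]:o[1]+110,o[0]:o[0]+80],None,fx=5,fy=5,interpolation=cv2.INTER_CUBIC);print(o)
  z=np.ascontiguousarray(z)
  for X in [(487.3+a,221+b,232) for a in(-37,37) for b in(-89,89)]+[(487.3+a,221-b,152) for a in(-10,10) for b in (6.5,20)]:
    u=(proj(q,X)-o+.5)*5;cv2.circle(z,(int(u[0]),int(u[1])),4,(0,255,0),1)
  globals()["z_"+n]=z
cv2.imwrite("pics/body.png",np.hstack([z_scene,z_top]))
E
```

```text
[487.32081639 221.0265443  171.16510046] [ 0.404  0.352  1.864  0.     0.925 -1.122]
hover (450, 133, 301) [249.6 166.4] [233.1 265. ]
hover (524, 133, 301) [279.8 151.4] [234.4 223.3]
hover (450, 133, 330) [247.8 155.3] [230.1 262.5]
hover (524, 133, 330) [278.7 140.3] [231.6 219.3]
scene [254 174]
[204 114]
top [211 252]
[161 192]
```

View pics/body.png

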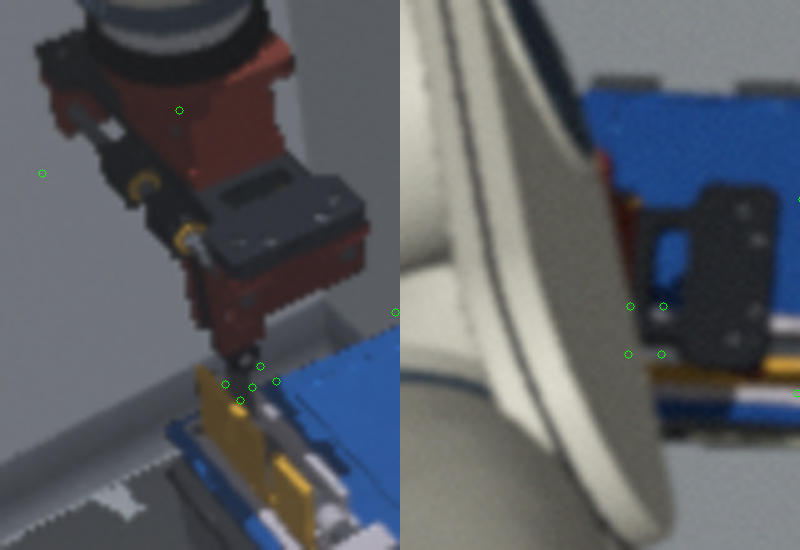

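Call:
{"op": "arm_command", "data": {"deltas": "0 0 0 0 0 0 0.4; 0 0 0 0 0 0 0.4; 0 0 0 0 0 0 0.4; 0.4 0 0 0 0 0 0.4; 0.8 0 0 0 0 0 0.4; 1.2 0 0 0 0 0 0.4; 1.2 0 0 0 0 0 0.4"}}

```text
time: 6.38
position: [487.0, 220.9, 158.7]
eef_rot: [0.511, -0.489, 0.511, 0.489]
contact_force: [0.2, -0.6, -0.9]
grip_width: 0.602
```

```bash
python3 - <<'E'
from h import *
s=sense();print(s["position"],s["contact_force"])
p=cams.camera("scene");im=p["color"][:,:,::-1]
cv2.imwrite("pics/low2.png",cv2.resize(im[150:220,215:295],None,fx=8,fy=8,interpolation=cv2.INTER_CUBIC))
E
```

```text
[487.00926526 220.89043777 158.66571809] [ 0.24914768 -0.55220818 -0.93204444]
```

View pics/low2.png

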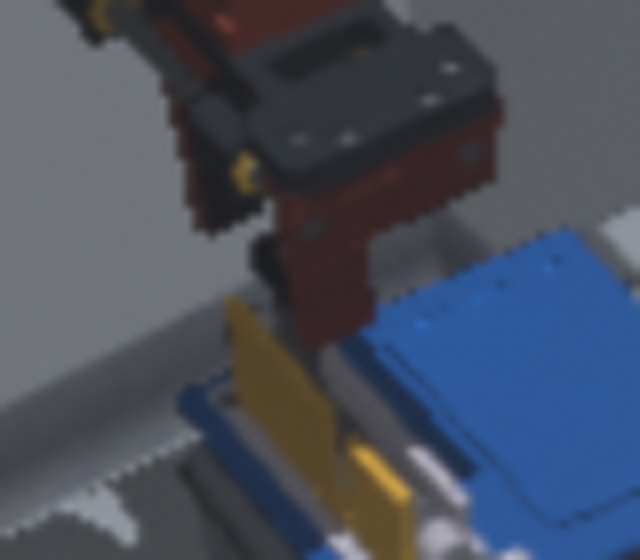

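Call:
{"op": "arm_command", "data": {"deltas": "0.5 0 0 0 0 0 0.4; 0.5 0 0 0 0 0 0.5; 0.5 0 0 0 0 0 0.6; 0.5 0 0 0 0 0 0.7; 0.5 0 0 0 0 0 0.75; 0.5 0 0 0 0 0 0.8; 0.5 0 0 0 0 0 0.85; 0.5 0 0 0 0 0 0.85", "newtons": 6}}

```text
time: 7.42
position: [487.3, 221.0, 154.2]
eef_rot: [0.511, -0.489, 0.511, 0.489]
contact_force: [0.2, -0.6, 0.4]
grip_width: 0.225
```

Call:
{"op": "arm_command", "data": {"deltas": "0 0 0 0 0 0 1; 0 0 0 0 0 0 1; 0.2 0.12 0 0 0 0 1; 0.4 0.25 0 0 0 0 1; 0.4 0.25 0 0 0 0 1", "newtons": 25}}

```text
time: 8.05
position: [484.9, 221.2, 150.3]
eef_rot: [0.511, -0.489, 0.511, 0.489]
contact_force: [-1.5, -1.9, 4.3]
grip_width: 0.231
```

Call:
{"op": "arm_command", "data": {"deltas": "0.15 0.1 0 0 0 0 1; 0.3 0.2 0 0 0 0 1; 0.36 0.22 0 0 0 0 1; 0.36 0.22 0 0 0 0 1"}}

```text
time: 8.55
position: [483.0, 221.3, 147.1]
eef_rot: [0.511, -0.489, 0.511, 0.488]
contact_force: [-0.6, -1.9, 8.1]
grip_width: 0.225
```

Call:
{"op": "arm_command", "data": {"deltas": "0.1 0 0 0 0 0 1; 0.2 0 0 0 0 0 1; 0.2 0 0 0 0 0 1"}}

```text
time: 8.93
position: [483.8, 221.6, 146.0]
eef_rot: [0.512, -0.489, 0.51, 0.488]
contact_force: [-0.9, -2.6, 13.8]
grip_width: 0.229
```

Call:
{"op": "arm_command", "data": {"deltas": "0 0 -0.2 0 0 0 1; 0 0 -0.5 0 0 0 1; 0 0 -0.8 0 0 0 1; 0 0 -1 0 0 0 1; 0 0 -1 0 0 0 1"}}

```text
time: 9.55
position: [483.7, 212.5, 146.2]
eef_rot: [0.513, -0.489, 0.51, 0.488]
contact_force: [-1.4, 1.5, 12.7]
grip_width: 0.225
```

Call:
{"op": "arm_command", "data": {"deltas": "0 0 -0.2 0 0 0 1; 0 0 -0.4 0 0 0 1; 0 0 -0.6 0 0 0 1; 0 0 -0.6 0 0 0 1"}}

```text
time: 10.05
position: [483.5, 206.5, 146.2]
eef_rot: [0.513, -0.489, 0.51, 0.488]
contact_force: [-1.5, 2.0, 13.8]
grip_width: 0.226
```

Call:
{"op": "arm_command", "data": {"deltas": "0 0 -0.25 0 0 0 1; 0 0 -0.5 0 0 0 1; 0 0 -0.75 0 0 0 1; 0 0 -1 0 0 0 1; 0 0 -1.2 0 0 0 1; 0 0 -1.4 0 0 0 1; 0 0 -1.4 0 0 0 1"}}

```text
time: 10.92
position: [482.8, 192.4, 146.2]
eef_rot: [0.513, -0.489, 0.51, 0.488]
contact_force: [-1.9, 2.3, 12.4]
grip_width: 0.223
```

Call:
{"op": "arm_command", "data": {"deltas": "-0.05 0.1 -0.1 0 0 0 1; -0.05 0.2 -0.1 0 0 0 1; -0.05 0.3 -0.1 0 0 0 1; -0.05 0.3 -0.1 0 0 0 1"}}

```text
time: 11.42
position: [480.1, 191.7, 146.5]
eef_rot: [0.513, -0.489, 0.509, 0.488]
contact_force: [0.1, 2.0, 9.3]
grip_width: 0.227
```

Call:
{"op": "arm_command", "data": {"deltas": "0 0.1 0 0 0 0 1; 0 0.2 0 0 0 0 1; 0 0.2 0 0 0 0 1"}}

```text
time: 11.8
position: [477.9, 191.8, 146.4]
eef_rot: [0.513, -0.489, 0.51, 0.488]
contact_force: [-0.3, 2.8, 9.4]
grip_width: 0.229
```

Call:
{"op": "arm_command", "data": {"deltas": "0 0.1 0 0 0 0 1; 0 0.15 0 0 0 0 1; 0 0.15 0 0 0 0 1"}}

```text
time: 12.18
position: [476.4, 191.8, 146.3]
eef_rot: [0.513, -0.489, 0.51, 0.488]
contact_force: [-0.2, 2.7, 8.5]
grip_width: 0.228
```

Call:
{"op": "arm_command", "data": {"deltas": "0 0.05 0 0 0 0 1; 0 0.1 0 0 0 0 1; 0 0.1 0 0 0 0 1"}}

```text
time: 12.55
position: [476.0, 191.9, 146.4]
eef_rot: [0.513, -0.489, 0.509, 0.488]
contact_force: [2.5, 2.1, 6.7]
grip_width: 0.223
```

Call:
{"op": "arm_command", "data": {"deltas": "0 0 -0.15 0 0 0 1; 0 0 -0.3 0 0 0 1; 0 0 -0.45 0 0 0 1; 0 0 -0.6 0 0 0 1; 0 0 -0.6 0 0 0 1"}}

```text
time: 13.18
position: [475.7, 186.1, 146.4]
eef_rot: [0.513, -0.489, 0.509, 0.488]
contact_force: [2.3, 3.6, 7.4]
grip_width: 0.227
```

Call:
{"op": "arm_command", "data": {"deltas": "0 0 -0.1 0 0 0 1; 0 0 -0.2 0 0 0 1; 0 0 -0.3 0 0 0 1; 0 0 -0.4 0 0 0 1; 0 0 -0.4 0 0 0 1"}}

```text
time: 13.8
position: [474.7, 181.7, 146.2]
eef_rot: [0.513, -0.489, 0.51, 0.488]
contact_force: [-0.8, 2.2, 8.9]
grip_width: 0.225
```

Call:
{"op": "arm_command", "data": {"deltas": "0 0.05 0 0 0 0 1; 0 0.1 0 0 0 0 1; 0 0.1 0 0 0 0 1"}}

```text
time: 14.18
position: [473.5, 181.8, 146.1]
eef_rot: [0.512, -0.489, 0.51, 0.488]
contact_force: [0.0, 3.2, 8.0]
grip_width: 0.226
```

Call:
{"op": "arm_command", "data": {"deltas": "0 0.1 0 0 0 0 1; 0 0.2 0 0 0 0 1; 0 0.2 0 0 0 0 1"}}

```text
time: 14.55
position: [471.3, 181.8, 145.9]
eef_rot: [0.512, -0.489, 0.51, 0.488]
contact_force: [-0.6, 2.1, 7.2]
grip_width: 0.229
```

Call:
{"op": "arm_command", "data": {"deltas": "0 0 -0.05 0 0 0 1; 0 0 -0.1 0 0 0 1; 0 0 -0.1 0 0 0 1"}}

```text
time: 14.92
position: [471.2, 180.7, 145.9]
eef_rot: [0.512, -0.489, 0.51, 0.489]
contact_force: [-0.9, 3.0, 6.7]
grip_width: 0.232
```

Call:
{"op": "arm_command", "data": {"deltas": "0.08 0.35 0 0 0 0 1; 0.19 0.68 0 0 0 0 1; 0.34 1.04 0 0 0 0 1; 0.5 1.37 0 0 0 0 1; 0.5 1.37 0 0 0 0 1"}}

```text
time: 15.55
position: [456.0, 181.1, 140.3]
eef_rot: [0.511, -0.488, 0.511, 0.489]
contact_force: [-4.5, 3.0, 6.2]
grip_width: 0.221
```

Call:
{"op": "arm_command", "data": {"deltas": "0.19 0.32 0 0 0 0 1; 0.41 0.63 0 0 0 0 1; 0.65 0.92 0 0 0 0 1; 0.9 1.19 0 0 0 0 1; 1.18 1.44 0 0 0 0 1; 1.48 1.67 0 0 0 0 1; 1.48 1.67 0 0 0 0 1"}}

```text
time: 16.42
position: [440.0, 181.4, 125.0]
eef_rot: [0.511, -0.489, 0.511, 0.489]
contact_force: [-0.8, 5.8, -2.0]
grip_width: 0.222
```

Call:
{"op": "arm_command", "data": {"deltas": "0 0 0.05 0 0 0 1; 0.3 0.2 0.1 0 0 0 1; 0.64 0.39 0.1 0 0 0 1; 0.64 0.39 0.1 0 0 0 1"}}

```text
time: 16.92
position: [436.7, 182.0, 118.6]
eef_rot: [0.511, -0.489, 0.511, 0.488]
contact_force: [5.2, -2.1, -3.7]
grip_width: 0.226
```

Call:
{"op": "arm_command", "data": {"deltas": "0.3 0.05 0 0 0 0 1; 0.69 0.2 0 0 0 0 1; 0.69 0.2 0 0 0 0 1"}}

```text
time: 17.3
position: [434.4, 182.2, 111.6]
eef_rot: [0.511, -0.489, 0.511, 0.488]
contact_force: [4.5, -3.2, -2.9]
grip_width: 0.223
```

Call:
{"op": "arm_command", "data": {"deltas": "0.3 0.05 -0.03 0 0 0 1; 0.6 0.08 -0.05 0 0 0 1; 0.8 0.08 -0.05 0 0 0 1; 0.8 0.08 -0.05 0 0 0 1"}}

```text
time: 17.8
position: [433.1, 182.1, 103.9]
eef_rot: [0.511, -0.489, 0.511, 0.489]
contact_force: [3.1, 0.3, 0.4]
grip_width: 0.222
```

Call:
{"op": "arm_command", "data": {"deltas": "0.15 0 0 0 0 0 1; 0.3 0 0 0 0 0 1; 0.3 0 0 0 0 0 1"}}

```text
time: 18.18
position: [432.8, 182.0, 100.9]
eef_rot: [0.511, -0.488, 0.511, 0.489]
contact_force: [-0.1, 1.7, 5.7]
grip_width: 0.224
```

Call:
{"op": "arm_command", "data": {"deltas": "-0.1 0 0 0 0 0 1; -0.1 0 0 0 0 0 0.65; -0.1 0 0 0 0 0 0.4; -0.1 0 0 0 0 0 0.3; -0.1 0 0 0 0 0 0.3; -0.1 0 0 0 0 0 0.3"}}

```text
time: 18.92
position: [433.2, 181.9, 101.9]
eef_rot: [0.511, -0.489, 0.511, 0.489]
contact_force: [0.2, -0.3, -0.3]
grip_width: 0.7
```

Call:
{"op": "arm_command", "data": {"deltas": "-1 0 0 0 0 0 0.3; -2.5 0 0 0 0 0 0.3; -5 0 0 0 0 0 0.3; -8 0 0 0 0 0 0.3; -11 0 0 0 0 0 0.3; -14 3 5 0 0 0 0.3; -15 8 9 0 0 0 0.3; -15 13 13 0 0 0 0.3; -15 13 15 0 0 0 0.3; -15 13 15 0 0 0 0.3"}}

```text
time: 20.18
position: [309.6, 339.0, 253.2]
eef_rot: [0.511, -0.489, 0.51, 0.489]
contact_force: [0.3, 0.3, -0.4]
grip_width: 0.704
```

```bash
python3 - <<'E'
from h import *
s=sense();print(s["time"],s["position"],s["contact_force"])
out=[]
for n in("scene","top"):
    p=cams.camera(n);im=p["color"][:,:,::-1];x0,y0=(210,150) if n=="scene" else (170,200)
    out.append(cv2.resize(im[y0:y0+90,x0:x0+66],None,fx=6,fy=6,interpolation=cv2.INTER_CUBIC))
    for q in("knob","cup_red","cup_yellow","keeper"):print(n,q,[(np.round(l["location"],1),round(l["confidence"],2)) for l in cams.landmark_of(p,q)[:1]])
cv2.imwrite("pics/end.png",np.hstack(out))
E
```

```text
20.175 [309.5962362  339.00885865 253.24182635] [ 0.25056536  0.34988743 -0.43852566]
scene knob [(array([244. , 216.8]), 0.55)]
scene cup_red [(array([317.1, 375.8]), 0.66)]
scene cup_yellow [(array([301.5, 336.8]), 0.97)]
scene keeper [(array([279.4, 235.5]), 0.59)]
top knob [(array([227.3, 287.3]), 0.71)]
top cup_red [(array([394. , 317.8]), 0.76)]
top cup_yellow [(array([358.5, 308.3]), 0.85)]
top keeper [(array([259.5, 265.7]), 0.5)]
```

View pics/end.png

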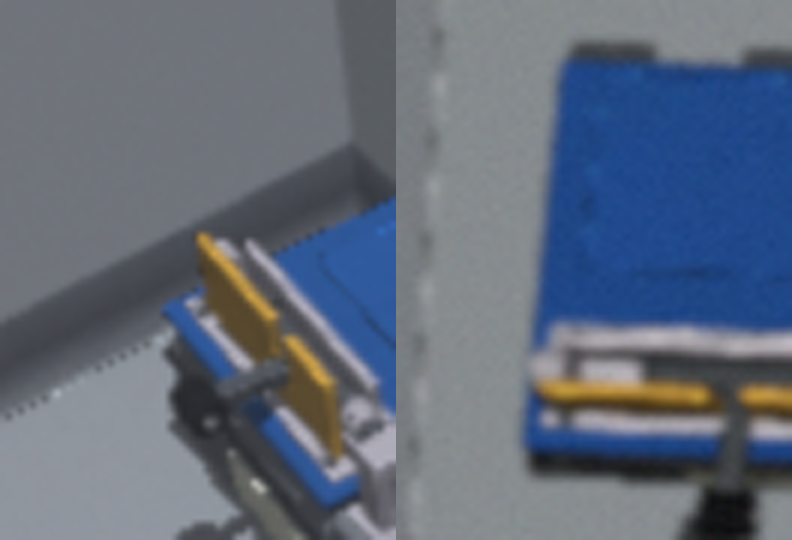

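The picture shows the bar lying in the notch, with the knob out in front of the case at about (244,217) in the scene view and (227,287) in the top view. I'll check the knob height, then hand in.

```bash
python3 - <<'E'
from h import *
P={n:cams.camera(n) for n in("scene","top")}
L={n:cams.landmark_of(P[n],"knob") for n in P}
X,r=tri([(P[n],L[n][0]["location"]) for n in P]);print(X,r)
ang=np.arccos(np.clip((X[2]-111)/50,-1,1));print("angle~",ang)
if ang>1.3: print(ticket.finish_job())
E
```

```text
[433.88449076 181.25196044 106.31326755] [np.float64(0.43916190776525293), np.float64(0.4391619077652547)]
angle~ 1.66466878306671
the job is handed in; nothing more can be done
None
```

The lid is shut and bolted, and the job is handed in. The handle is turned all the way down in the notch, and the gripper is open and well clear of the case. No verdict was reported.

**What I did:** I pinched the knob and pressed the lid down to its hard stop, reaching about 14 N. I then slid the bolt about 29 mm through the keeper and leaned the handle on the brass wall with about 3 N. It dropped into the notch at about 39 to 40 mm of slide. I turned it down to its stop and let go at 18.9 s; the last robot clock reading was about 20 s of the 72 s allowed.

**Last checks:**
- **Handle:** the final picture shows the bar in the notch. The knob measured at (434, 181, 106) mm, which gives about 1.66 rad. That is past the 1.5 rad stop, so the height is a few mm off, but it fits fully down.
- **Forces:** sideways force while turning stayed below about 6 N at the wrist at every reading. I did not measure the contact forces on the plate or keeper directly.
- **Cups:** the path stayed away from them. The network's marks for them moved by up to about 5 pixels, which I took as its noise and did not check further.

**What disagreed:** my first attempt to grip closed above the knob without touching it. I had to go about 17 mm lower than the camera measurements and the stated tool size suggested, and I did not find out why.

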